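# Draw the rolling pin out of the half-covered box and hold it

## Robot

A 7-joint arm with a two-finger parallel gripper is mounted at the origin on a cart in front of the work surface, level with it; the furniture and walls round the work are solid. World frame = base frame: x ahead of the robot, y to its left, z up, the work surface at z = 0. Lengths are in m, angles in rad, forces in N, time in s.
With the tool pointing down it reaches from about 0.35 to 0.9 m from the base axis. Payload 8.1 kg.
Tool frame: the origin (TCP) lies midway between the tips of the shut fingers; the grasp point (between the pads) lies behind it (arm.tcp_to_grasp is the z of the grasp point in the tool frame, in m); z points along the fingers, y is the line along which they close (so a half turn about z gives the same grasp; the last joint's range is limited). The gripper opens to 92 mm and grips with 3 to 60 N. Pads are 19 mm wide; open, the fingers measure 130 mm over their backs; the gripper's body (75 mm by 190 mm) begins 47 mm behind the grasp point.
Start: joints at [1.08, 0.434, 0.025, 1.573, -0.012, 1.134, -0.075], TCP at [0.236, -0.579, 0.227] pointing down, gripper open.
Joint ranges: [-2.62, 2.62], [-0.44, 2.09], [-1.27, 1.32], [0.08, 2.57], [-1.32, 4.46], [0.12, 2], [-2.74, 2.74]. Speed limits (rad/s): [2.22, 2.22, 3.01, 3.01, 3.14, 3.14, 3.14].

## Interface

Orientations are given as a rotation vector (axis times angle).
In Python, from cell import readout, vision, arm gives the robot as it stands.
- The arm moves only by the tool carry_out, never from a script. Its argument "increments" is one flat list of numbers, 6 for each row, row after row: the shift along the world's x, y, z in mm, then the turn, a rotation vector about the world's x, y, z in rad. In form: [tx, ty, tz, wx, wy, wz, tx, ty, tz, wx, wy, wz, ...]. A call has 1 to 20 rows; each row shifts and turns the commanded pose from where the row before left it; what a row does not reach is not made up. A row lasts 1/8 s, in which the tool goes at most 62.5 mm and 10.7 degrees, less where a joint would pass 70% of its speed; a pose out of reach is approached as far as the arm can. A call with a gripper value outside its range is refused whole. "grip" is the closure, from 0 (fully open) to 1 (shut), set as the call begins (left out, the last holds). The fingers move at their own pace and stop on an object; "newtons" is the grip in N (left out, the last holds). Time passes only in rows, so rows that do not move let the fingers close. It gives the time, the measured TCP pose, the force, the opening and the grip force at its end, in the units of the state.
- readout.observe(): the state, without advancing time (a new reading comes with each control period).
- vision.get_image(name): name is "side" or "top" or "wrist"; returns the picture (400x640x3 uint8, red, green, blue); there is no depth.
- vision.calibration(name): a dict with "fov_y" (degrees; the focal length in pixels is half the picture's height over the tangent of half this angle, whatever the lens; pixels are square), "cx", "cy" (the principal point, pixels), "k1" (the pictures are not rectified: a ray, as slopes to the right and down, at radius r is drawn at 1 + k1 r^2 times it, then the intrinsics apply), "pose" (4x4, takes a point from camera to world coordinates). Camera axes: x right, y up, looking along -z (the intrinsics and any distortion apply to the point x, -y, -z); pixel columns grow to the right and rows downward; lengths in m; the calibration is good to about 2 mm. A picture is of the moment at which its call begins: read the wrist's pose just before it. calibration takes no time and is no camera call; for the wrist camera it gives the pose at the moment of the call.
- arm.sign_off(): hands the job in; it is judged then, once.
The state is a dict: "clock": time; "joints": joint angles; "dq": joint speeds; "joint_efforts": joint torques, N m; "position": TCP position; "ee_rot": TCP orientation; "force": force on the tool from outside, world axes, zero at the start; "ft_torque": the same for the moment, N m; "width": opening from 0.0 (shut) to 1.0 (fully open); "gripper_force": force on a finger pad.
Only numpy, scipy, OpenCV 4.12 (cv2) and the standard library are available. Lean on these libraries where they do the work, as an engineer would, in place of code of your own. Each camera call takes 0.05 s, during which the arm holds its last target. There are 200 camera calls.

## Task

Take the rolling pin out of the wooden box: it is longer than the opening beside the box's fixed half cover, so raise the end that lies under the opening, draw the pin out slantwise until its other end has come out from under the cover, then lift it up. Finish while still holding the pin, level and still in the gripper, touching nothing else and a good hand's breadth above the box. Leave the things around the box standing where they are.

Things in the scene. Friction and masses are not known exactly. Their poses are not given: they have to be found in the camera images.
- pin_box: Fixed open-topped pale wooden box; it does not move. Outside 244 x 314 mm (its x, y), rim 78 mm high. Origin at the centre of its underside on the worktop, z up. Walls 12 mm, floor 8 mm thick; inside 220 x 290 mm, 70 mm deep. A fixed board covers it from y = +35 mm to its +y end. Two strips 6 x 6 mm along y on the floor at x = +-13 mm keep the pin from rolling
- opening (a point): centre of the box's open mouth, level with the rim, 78 mm above the worktop; axes as the box. The mouth is 220 mm along x and 180 mm along y (box y -145 to +35 mm); beyond its +y edge lies the fixed cover board, 12 mm thick, underside 78 mm and top 90 mm above the worktop
- pin_center (a point): middle of the loose wooden rolling pin, on its axis; own y axis along the pin. 250 mm long, about 0.2 kg; barrel 44 mm across, 150 mm long (75 mm each way from the middle), then at each end a 50 mm handle about 20 mm across. At the start it lies on the strips along the box's y, over box x = 0, axis 34 mm above the worktop, its middle within 20 mm of the box's middle
- pin_end_a (a point): tip of the pin's handle at its own y = -125 mm, on its axis; at the start it is the end under the open mouth
- pin_end_b (a point): tip of the pin's handle at its own y = +125 mm, on its axis; at the start it is the end under the cover
- timer: black and white egg timer, 64 mm wide, 57 mm high, off the box's +x side; origin at the centre of its underside; leave alone
- jam: glass jam jar with a yellowish lid, 66 mm wide, 100 mm high, off the box's +x side; origin at the centre of its underside; leave alone
- tin: small food tin, 57 mm wide, 72 mm high, off the box's open end; origin at the centre of its underside; leave alone
- mug: white mug, 83 x 116 x 94 mm with its handle, off the box's covered end; origin at the centre of its underside; leave alone

How it is judged:
On the way:
1. the pin slants through the mouth: one end is raised above the rim while the other is still down under the cover side of the box (((height (world z) of pin_end_a above 0.095 m and height (world z) of pin_end_b below 0.07 m and y of pin_end_b in the frame of pin_box above 0 m) or (height (world z) of pin_end_b above 0.095 m and height (world z) of pin_end_a below 0.07 m and y of pin_end_a in the frame of pin_box above 0 m))), for 0.05 s.
At the end, for the whole second after the job is handed in: the pin is held by the fingers, both its tips at least 140 mm above the worktop (50 mm above the cover), level within 0.3 rad, still (under 0.03 m/s and 0.3 rad/s), touching neither the box nor a bystander; the bystanders stand upright within 30 mm of where they stood (height (world z) of each of pin_end_a, pin_end_b above 0.14 m and angle between pin_center's own y axis and vertical between 1.27 and 1.87 rad and contact force between the fingers and pin above 1 N and contact force between pin and pin_box below 0.1 N and linear speed of pin below 0.03 m/s and angular speed of pin below 0.3 rad/s and contact force between pin and timer below 0.1 N and contact force between pin and jam below 0.1 N and contact force between pin and tin below 0.1 N and contact force between pin and mug below 0.1 N and angle between each of timer, jam, tin, mug's own z axis and vertical below 0.2 rad); the arm keeps its last pose, push and grip.
It fails at once if the timer is knocked over or shoved by more than 30 mm (distance of timer from where it was at the start of the episode above 0.03 m or angle between timer's own z axis and vertical above 0.5 rad).
It fails at once if the jam is knocked over or shoved by more than 30 mm (distance of jam from where it was at the start of the episode above 0.03 m or angle between jam's own z axis and vertical above 0.5 rad).
It fails at once if the tin is knocked over or shoved by more than 30 mm (distance of tin from where it was at the start of the episode above 0.03 m or angle between tin's own z axis and vertical above 0.5 rad).
It fails at once if the mug is knocked over or shoved by more than 30 mm (distance of mug from where it was at the start of the episode above 0.03 m or angle between mug's own z axis and vertical above 0.5 rad).
It also fails if it takes over 35 s, if anything falls off the work surface, if the arm or the gripper's body presses on something with over 40 N, if the wrist force passes 120 N, or if a joint passes its speed limit or range.

## Working session

There is one attempt and no reset: what is moved stays moved. The work goes in short steps, Python scripts to look and compute and a tool call to move; the robot and the scene stay as the last step left them, time stands still between calls to the robot, and variables do not carry over. Pictures are saved under pics/ and viewed, at most 10 in all, crops included, and the job is handed in when it is done.

Besides the shell and the picture viewer there is one more tool, called after "Request:" by a JSON object that holds its "name" and its "arguments". carry_out: Moves the arm, as the interface text tells. Its arguments: {"type":"object","properties":{"increments":{"type":"array","items":{"type":"number"}},"grip":{"type":"number"},"newtons":{"type":"number"}},"required":["increments"]}

```bash
mkdir -p pics; ls; python3 - <<'E'
from cell import readout, vision, arm
import cv2
s=readout.observe();print({k:s[k] for k in('clock','position','ee_rot','width','force')},arm.tcp_to_grasp)
for n in("top","side"):
    cv2.imwrite(f"pics/{n}1.png",vision.get_image(n)[:,:,::-1]);print(vision.calibration(n))
E
```

```text
pics
{'clock': 0.0, 'position': array([ 0.23608787, -0.578127  ,  0.22594561]), 'ee_rot': array([-3.08123523e+00, -6.04861338e-01,  7.05640674e-04]), 'width': 1.0010650915961827, 'force': array([ 0.01925112, -0.4804762 , -0.40541323])} -0.0188
{'fov_y': 45.74724217761101, 'cx': 323.9022413560592, 'cy': 196.29105207400636, 'k1': -0.05142753964143865, 'pose': array([[-0.0180717 ,  0.98464871, -0.17360972,  0.41517431],
       [-0.99974442, -0.0154366 ,  0.01651663,  0.02419838],
       [ 0.01358314,  0.17386383,  0.98467602,  1.26960197],
       [ 0.        ,  0.        ,  0.        ,  1.        ]])}
{'fov_y': 57.00098011614375, 'cx': 325.54401184616177, 'cy': 200.38663789666046, 'k1': -0.07670100546360473, 'pose': array([[ 0.973187  ,  0.15283469, -0.17189712,  0.43172982],
       [-0.22994841,  0.66447861, -0.71104986, -0.61569213],
       [ 0.00554888,  0.73151195,  0.68180604,  0.69738861],
       [ 0.        ,  0.        ,  0.        ,  1.        ]])}
```

View pics/top1.png

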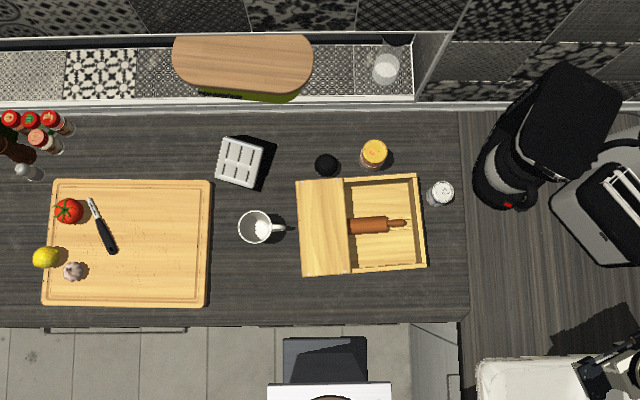

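View pics/side1.png

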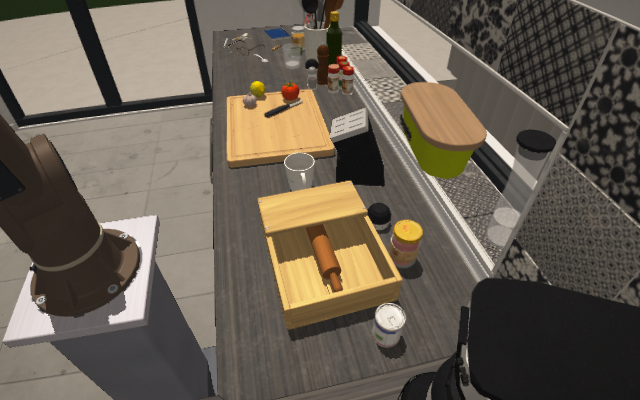

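The top view shows the box with its open end to the right (world -y). Rim corners are near (417,173) and (427,267), and the cover's corners near (297,180), (302,276), (345,178) and (352,273). The pin is brown, with its handle tip near (405,223). The side view shows the timer and jam on the +x side, and the tin off the open end.

```bash
cat > h.py <<'E'
from cell import readout, vision, arm
import cv2, numpy as np
from scipy.spatial.transform import Rotation as R
def rays(n,uv,c=None):
    c=c or vision.calibration(n); f=200/np.tan(np.radians(c['fov_y']/2))
    K=np.array([[f,0,c['cx']],[0,f,c['cy']],[0,0,1]])
    p=cv2.undistortPoints(np.array(uv,float).reshape(-1,1,2),K,np.array([c['k1'],0,0,0,0.]))[:,0]
    d=np.c_[p[:,0],-p[:,1],-np.ones(len(p))]@c['pose'][:3,:3].T
    return c['pose'][:3,3],d
def onz(n,uv,z,c=None):
    o,d=rays(n,uv,c); return o+d*((np.asarray(z)-o[2])/d[:,2])[:,None]
def pinmask(im):
    h=cv2.cvtColor(im,cv2.COLOR_RGB2HSV)
    return cv2.inRange(h,(3,120,50),(14,255,230))
E
python3 - <<'E'
from h import *
np.set_printoptions(precision=4,suppress=True)
print(onz("top",[(417,173),(427,267)],.078)); print(onz("top",[(297,180),(302,276),(345,178),(352,273)],.09))
for n,roi in(("top",(335,200,420,245)),("side",(295,215,350,300))):
    m=pinmask(cv2.imread(f"pics/{n}1.png")[:,:,::-1]);k=np.zeros_like(m);k[roi[1]:roi[3],roi[0]:roi[2]]=255;m&=k
    n_,l,st,_=cv2.connectedComponentsWithStats(m);m=(l==1+st[1:,4].argmax())
    v,u=np.nonzero(m);print(n,len(u),u.min(),u.max(),v.min(),v.max())
    if n=="top":
        for c in range(u.min(),u.max()+1,5):
            q=v[u==c]; 
            if len(q): print(c,q.min(),q.max(),onz(n,[(c,q.mean())],.034)[0])
        print('tip',onz(n,[(u.max()+.5,v[u==u.max()].mean())],.034))
    else: print('tip',onz(n,[(u[v==v.max()].mean(),v.max())],.030))
print('tin',onz("top",[(442,190)],.072),'jam',onz("top",[(374,150)],.1),'timer',onz("top",[(326,163)],.057))
E
```

```text
[[ 0.6827 -0.2378  0.078 ]
 [ 0.4415 -0.2506  0.078 ]]
[[ 0.6663  0.072   0.09  ]
 [ 0.4252  0.0618  0.09  ]
 [ 0.6696 -0.0502  0.09  ]
 [ 0.4303 -0.0613  0.09  ]]
top 748 347 404 216 234
347 218 226 [ 0.5642 -0.0559  0.034 ]
352 218 234 [ 0.5528 -0.0687  0.034 ]
357 218 233 [ 0.5539 -0.0819  0.034 ]
362 218 233 [ 0.5537 -0.095   0.034 ]
367 217 232 [ 0.5561 -0.1083  0.034 ]
372 217 232 [ 0.5559 -0.1214  0.034 ]
377 216 231 [ 0.5583 -0.1347  0.034 ]
382 216 231 [ 0.5581 -0.1478  0.034 ]
387 221 226 [ 0.5578 -0.161   0.034 ]
392 220 226 [ 0.5589 -0.1743  0.034 ]
397 219 225 [ 0.5613 -0.1876  0.034 ]
402 219 225 [ 0.5611 -0.2008  0.034 ]
tip [[ 0.561  -0.2074  0.034 ]]
side 1115 306 341 224 291
tip [[ 0.5549 -0.1972  0.03  ]]
tin [[ 0.6381 -0.3019  0.072 ]] jam [[ 0.7395 -0.1256  0.1   ]] timer [[ 0.7178 -0.0033  0.057 ]]
```

```bash
python3 - <<'E'
from h import *
s=readout.observe(); r=R.from_rotvec(s['ee_rot']); print(r.as_matrix().round(3), s['joints'])
for a in(.052,.052+np.pi):
    y=np.array([np.cos(a),np.sin(a),0]);z=np.array([0,0,-1.]);x=np.cross(y,z)
    g=R.from_matrix(np.c_[x,y,z]); print((g*r.inv()).as_rotvec())
print((np.array([.555,-.114,.15])-s['position'])*1000)
E
```

```text
[[ 0.926  0.378 -0.001]
 [ 0.378 -0.926  0.001]
 [-0.    -0.001 -1.   ]] [ 1.08042878  0.43514316  0.02494084  1.57400197 -0.01158792  1.1339975
 -0.07508416]
[-6.87367301e-04 -1.33187763e-03  1.23504727e+00]
[-1.46014012e-03  7.53562149e-04 -1.90654481e+00]
[318.8814059  464.18796519 -76.03097443]
```

Request:
{"name": "carry_out", "arguments": {"increments": [20,29,0,0,0,0.077,20,29,0,0,0,0.077,20,29,0,0,0,0.077,20,29,0,0,0,0.077,20,29,0,0,0,0.077,20,29,0,0,0,0.077,20,29,0,0,0,0.077,20,29,0,0,0,0.077,20,29,0,0,0,0.077,20,29,0,0,0,0.077,20,29,0,0,0,0.077,20,29,0,0,0,0.077,20,29,0,0,0,0.077,20,29,0,0,0,0.077,20,29,0,0,0,0.077,19,29,0,0,0,0.08,0,0,0,0,0,0,0,0,0,0,0,0], "grip": 0, "newtons": 40}}

```text
clock: 2.35
position: [0.5549, -0.1145, 0.2266]
ee_rot: [2.162, 2.279, -0.001]
force: [-0.2, -0.4, 0.0]
width: 0.996
gripper_force: 0.0
```

```bash
python3 - <<'E'
from h import *
np.set_printoptions(precision=4,suppress=True)
s=readout.observe(); print(s['clock'],s['position'],R.from_rotvec(s['ee_rot']).as_matrix(),s['joints'])
c=vision.calibration("wrist"); im=vision.get_image("wrist"); cv2.imwrite("pics/w1.png",im[:,:,::-1])
m=pinmask(im); n,l,st,_=cv2.connectedComponentsWithStats(m); i=1+st[1:,4].argmax(); print(st[i])
v,u=np.nonzero(l==i); p=onz("wrist",np.c_[u,v],.034,c)
for y in np.arange(-.22,-.03,.02):
    q=p[abs(p[:,1]-y)<.002]
    if len(q): print(y,q[:,0].min(),q[:,0].max())
print('ymin/max',p[:,1].min(),p[:,1].max())
E
```

```text
2.35 [ 0.5549 -0.1145  0.2266] [[-0.0524  0.9986 -0.0005]
 [ 0.9986  0.0524 -0.0005]
 [-0.0005 -0.0005 -1.    ]] [ 0.4254  0.3795 -0.4294  1.6905  0.1737  1.1098 -0.0022]
[ 298  113   43  135 4435]
-0.2 0.5522738051759954 0.5710886969369113
-0.18000000000000002 0.5501957189420297 0.5699115942717531
-0.16000000000000003 0.5414168495052879 0.5741960860912426
-0.14000000000000004 0.5373097537956564 0.578664415569273
-0.12000000000000005 0.5354720677884693 0.5772857536934332
-0.10000000000000006 0.5347594917533576 0.5758814911647402
-0.08000000000000007 0.5329671884521423 0.5755155846853086
-0.06000000000000008 0.5312217999262476 0.5741276179433361
ymin/max -0.20689982775229537 -0.0524599205094612
```

View pics/w1.png

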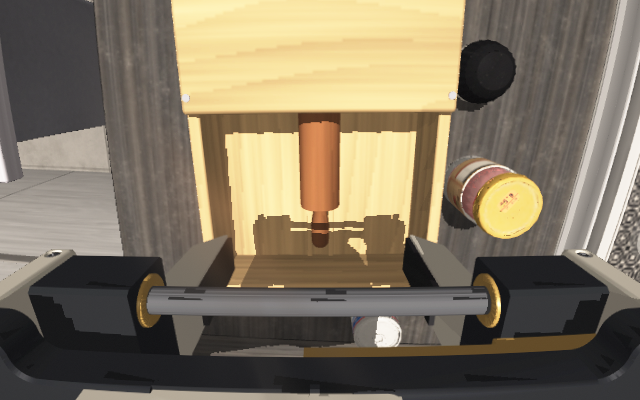

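The wrist view confirms the pin is centred between the fingers: the barrel runs over rows 113-210 at column 320, and the handle tip is at row 245. The axis is at x=0.556 where I'll grasp, and the cover edge is at row 113.

```bash
python3 - <<'E'
from h import *
print(vision.calibration("wrist")['pose'][:3,3], readout.observe()['position'])
E
```

```text
[ 0.55147343 -0.03098466  0.38326152] [ 0.55477794 -0.11514113  0.22661061]
```

Request:
{"name": "carry_out", "arguments": {"increments": [1,0,-30,0,0,0,0,0,-30,0,0,0,0,0,-30,0,0,0,0,0,-25,0,0,0,0,0,0,0,0,0]}}

```text
clock: 3.02
position: [0.5545, -0.1156, 0.1102]
ee_rot: [-2.163, -2.275, 0.004]
force: [0.5, -0.1, -0.4]
width: 1.002
gripper_force: 0.0
```

Request:
{"name": "carry_out", "arguments": {"increments": [2,1,-20,0,0,0,0,0,-20,0,0,0,0,0,-20,0,0,0,0,0,-16,0,0,0,0,0,-10,0,0,0,0,0,-5,0,0,0,0,0,0,0,0,0]}}

```text
clock: 3.9
position: [0.5584, -0.1136, 0.0208]
ee_rot: [2.163, 2.278, 0.0]
force: [-0.7, 0.6, 0.7]
width: 1.002
gripper_force: 0.0
```

Request:
{"name": "carry_out", "arguments": {"increments": [0,0,0,0,0,0,0,0,0,0,0,0,0,0,0,0,0,0,0,0,0,0,0,0,0,0,0,0,0,0,0,0,0,0,0,0], "grip": 1, "newtons": 50}}

```text
clock: 4.65
position: [0.5561, -0.1138, 0.0205]
ee_rot: [-2.161, -2.276, 0.005]
force: [-5.5, -0.6, 5.6]
width: 0.472
gripper_force: 50.0
```

```bash
python3 - <<'E'
import numpy as np
W=[(83,34,0,0),(83,36,.14,4),(77,36,.28,4),(55,40,.34,3),(35,45,.40,3),(-40,76,.40,6),(-42,150,.40,5),(-45,235,0,8)]
def tcp(a):
    y,z,t=a[:3];c,s=np.cos(t),np.sin(t); return np.array([y-108*c-18.8*s, z+108*s-18.8*c])
for a,b in zip(W,W[1:]):
    n=b[3]; d=(tcp(b)-tcp(a))/n; w=-(b[2]-a[2])/n
    print(n,np.round([-.052*d[0],.9986*d[0],d[1],.9986*w,.052*w],3))
E
```

```text
4 [ 2.000e-02 -3.910e-01  4.314e+00 -3.500e-02 -2.000e-03]
4 [ 7.000e-02 -1.354e+00  3.831e+00 -3.500e-02 -2.000e-03]
3 [ 3.660e-01 -7.023e+00  3.505e+00 -2.000e-02 -1.000e-03]
3 [ 3.240e-01 -6.227e+00  3.816e+00 -2.000e-02 -1.000e-03]
6 [  0.65  -12.482   5.167  -0.     -0.   ]
5 [ 0.021 -0.399 14.8   -0.    -0.   ]
8 [ 2.700e-02 -5.250e-01  5.182e+00  5.000e-02  3.000e-03]
```

Request:
{"name": "carry_out", "arguments": {"increments": [0,-0.4,4.3,-0.035,-0.002,0,0,-0.4,4.3,-0.035,-0.002,0,0,-0.4,4.3,-0.035,-0.002,0,0,-0.4,4.3,-0.035,-0.002,0,0,-1.4,3.8,-0.035,-0.002,0,0,-1.4,3.8,-0.035,-0.002,0,0,-1.4,3.8,-0.035,-0.002,0,0,-1.4,3.8,-0.035,-0.002,0,0,0,0,0,0,0]}}

```text
clock: 5.78
position: [0.5583, -0.1198, 0.053]
ee_rot: [2.012, 2.122, -0.282]
force: [-0.2, 0.6, -1.1]
width: 0.47
gripper_force: 50.0
```

Request:
{"name": "carry_out", "arguments": {"increments": [0.4,-7,3.5,-0.02,-0.001,0,0.4,-7,3.5,-0.02,-0.001,0,0.4,-7,3.5,-0.02,-0.001,0,0.3,-6.2,3.8,-0.02,-0.001,0,0.3,-6.2,3.8,-0.02,-0.001,0,0.3,-6.2,3.8,-0.02,-0.001,0,0,0,0,0,0,0]}}

```text
clock: 6.65
position: [0.5605, -0.1605, 0.0752]
ee_rot: [1.944, 2.048, -0.394]
force: [-0.1, -0.2, -2.2]
width: 0.472
gripper_force: 50.0
```

```bash
python3 - <<'E'
from h import *
im=vision.get_image("side"); cv2.imwrite("pics/s2.png",cv2.resize(im[150:370,200:460,::-1],None,fx=2.5,fy=2.5))
E
```

```text
(no output)
```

View pics/s2.png

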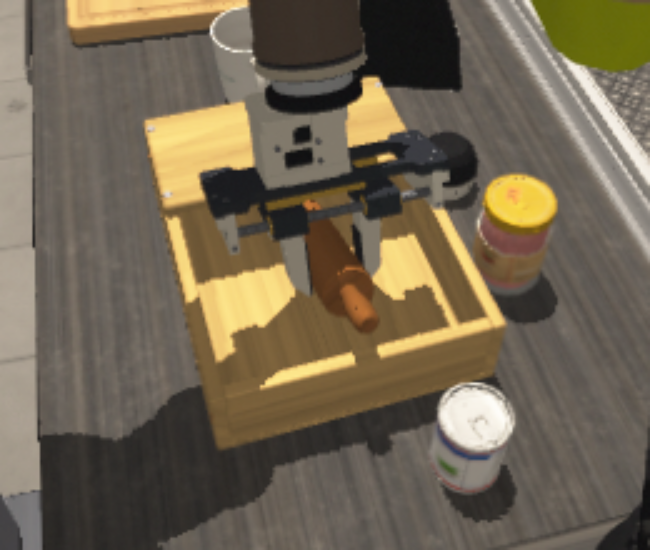

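The pin is held tilted and hangs free (force about -2 N in z). Its raised handle tip is near crop (368,318), and all the bystanders are undisturbed. I'll check tip A's height before drawing it out.

```bash
python3 - <<'E'
from h import *
for p in[(347.2,277),(350,281)]:
    o,d=rays("side",[p]); d=d[0]; print(o+d*(.562-o[0])/d[0], [ (o+d*(z-o[2])/d[2]).round(3) for z in(.09,.11,.125)])
E
```

```text
[ 0.562      -0.24697143  0.14693574] [array([ 0.575, -0.209,  0.09 ]), array([ 0.571, -0.222,  0.11 ]), array([ 0.567, -0.232,  0.125])]
[ 0.562      -0.26325946  0.15744462] [array([ 0.578, -0.219,  0.09 ]), array([ 0.573, -0.232,  0.11 ]), array([ 0.57 , -0.242,  0.125])]
```

Request:
{"name": "carry_out", "arguments": {"increments": [0.6,-12.5,5.2,0,0,0,0.6,-12.5,5.2,0,0,0,0.6,-12.5,5.2,0,0,0,0.6,-12.5,5.2,0,0,0,0.6,-12.5,5.2,0,0,0,0.6,-12.5,5.2,0,0,0,0,0,0,0,0,0]}}

```text
clock: 7.58
position: [0.5639, -0.237, 0.1068]
ee_rot: [1.946, 2.045, -0.394]
force: [-0.4, 0.7, -1.9]
width: 0.466
gripper_force: 50.0
```

```bash
python3 - <<'E'
from h import *
im=vision.get_image("top"); cv2.imwrite("pics/t3.png",cv2.resize(im[120:300,270:480,::-1],None,fx=3,fy=3))
E
```

```text
(no output)
```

View pics/t3.png

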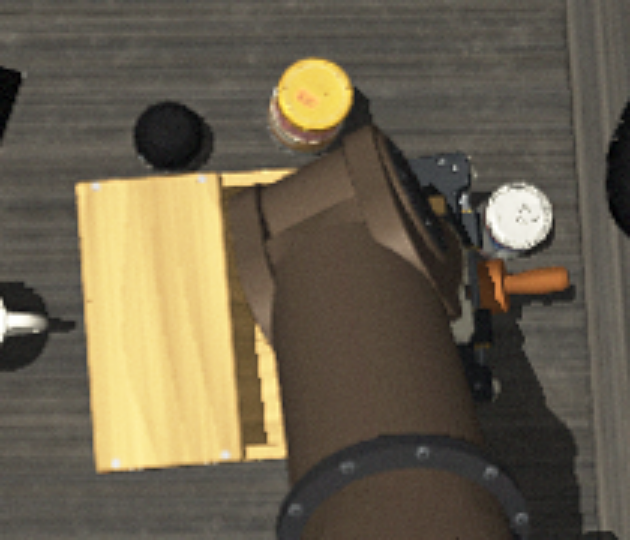

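The pin's A handle is out past the open end (tip at crop (570,278)), the gripper is above tin height, and nothing has been displaced. The arm hides the B end, but by geometry it is about 30 mm clear of the cover edge. Next I lift straight up, then level.

Request:
{"name": "carry_out", "arguments": {"increments": [0,-0.4,10,0,0,0,0,-0.4,15,0,0,0,0,-0.4,15,0,0,0,0,-0.4,15,0,0,0,0,-0.4,20,0,0,0,0,-0.5,5.2,0.05,0.0026,0,0,-0.5,5.2,0.05,0.0026,0,0,-0.5,5.2,0.05,0.0026,0,0,-0.5,5.2,0.05,0.0026,0,0,-0.5,5.2,0.05,0.0026,0,0,-0.5,5.2,0.05,0.0026,0,0,-0.5,5.2,0.05,0.0026,0,0,-0.5,5.2,0.05,0.0026,0,0,0,0,0,0,0,0,0,0,0,0,0]}}

```text
clock: 9.5
position: [0.564, -0.241, 0.223]
ee_rot: [2.162, 2.278, 0.001]
force: [0.5, 0.2, -0.9]
width: 0.468
gripper_force: 50.0
```

```bash
python3 - <<'E'
from h import *
im=vision.get_image("side"); cv2.imwrite("pics/s4.png",im[:,:,::-1])
im=vision.get_image("wrist"); cv2.imwrite("pics/w4.png",im[:,:,::-1])
E
```

```text
(no output)
```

View pics/s4.png

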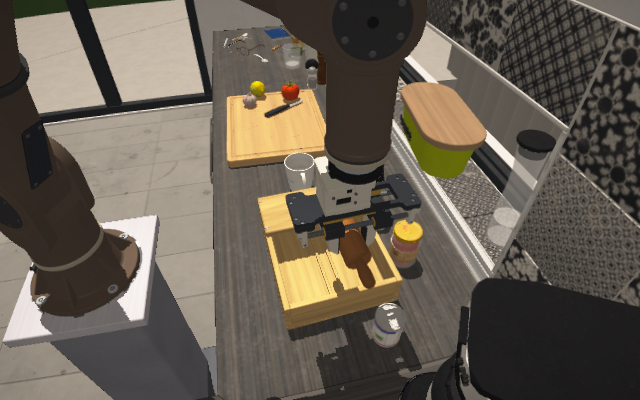

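View pics/w4.png

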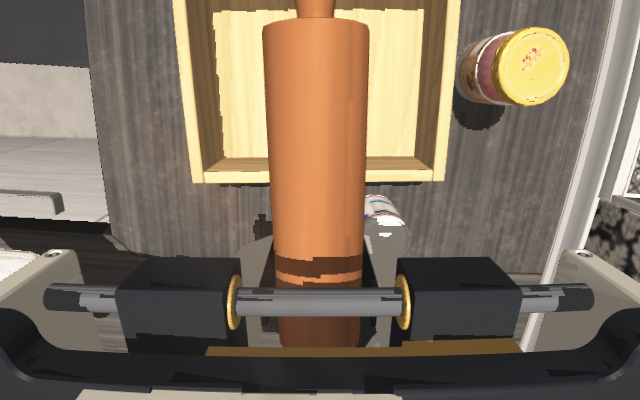

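The side view shows the pin held above the box, with tip A near (369,285). In the wrist view the barrel's B end spans columns 262-369 at about row 27. I'll check level from both views.

```bash
python3 - <<'E'
from h import *
s=readout.observe();print(s['clock'],s['position'],np.abs(s['dq']).max())
a,d=rays("wrist",[(262.5,30),(369.5,30),(316,19)])
d/=np.linalg.norm(d,axis=1)[:,None]
# barrel end: silhouette of a 22 mm radius cylinder
ang=np.arccos(d[0]@d[1])/2; r=.022/np.sin(ang); m=(d[0]+d[1]);m/=np.linalg.norm(m); print('B barrel end',a+m*r, a+d[2]*(-.133-a[1])/d[2][1])
o,e=rays("side",[(369.5,284)]);e=e[0]; t=(-.366+.035-o[1])/e[1]
print('tip A by y',[ (o+e*(y-o[1])/e[1]).round(3) for y in(-.315,-.33,-.34)],'by z',[(o+e*(z-o[2])/e[2]).round(3) for z in(.18,.21,.24)])
E
```

```text
9.6 [ 0.56398816 -0.24054601  0.22278819] 0.00420386926556999
B barrel end [ 0.55800436 -0.13235816  0.23071065] [ 0.55819898 -0.133       0.25582034]
tip A by y [array([ 0.575, -0.315,  0.218]), array([ 0.568, -0.33 ,  0.242]), array([ 0.563, -0.34 ,  0.258])] by z [array([ 0.587, -0.291,  0.18 ]), array([ 0.578, -0.31 ,  0.21 ]), array([ 0.569, -0.329,  0.24 ])]
```

```bash
python3 -c "
from h import *
print(arm.sign_off())"
```

```text
the job is handed in; nothing more can be done
None
```

The job is handed in at about 9.6 s. The rolling pin came out slantwise from under the cover and is held still, level to about 0.1 rad, with its tips over 0.21 m above the worktop. The camera views showed nothing around the box disturbed; the sign-off returned no verdict.

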